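# Grade the offcuts by length on the board

### The arm

A 7-joint arm with a two-finger parallel gripper is mounted at the origin on the work surface; the furniture and walls round the work are solid. World frame = base frame: x ahead of the robot, y to its left, z up, the work surface at z = 0. Lengths are in m, angles in degrees, forces in N, time in s.
With the tool pointing down it reaches from about 0.425 to 0.825 m from the base axis. Payload 3.6 kg.
Tool frame: the origin (TCP) lies at the very end of the fingers, on their centre line; the grasp point (between the pads) lies 19 mm behind it; z points along the fingers, y is the line along which they close (so a half turn about z gives the same grasp; the last joint's range is limited). The gripper opens to 93 mm and grips with 3 to 60 N. Pads are 15 mm wide; open, the fingers measure 128 mm over their backs; the gripper's body (75 mm by 188 mm) begins 65 mm behind the grasp point.
Start: joints at [-65.747, 35.231, -0.722, 81.555, 0.464, 63.22, -2.315], TCP at [0.283, 0.585, 0.219] pointing down, gripper open.
Joint ranges: [-178.69, 178.69], [-17.37, 117.87], [-77.05, 75.6], [15.02, 138.74], [-78.02, 258.01], [0.78, 113.62], [-162.83, 162.83]. Speed limits (degrees/s): [159.86, 159.86, 180, 180, 180, 180, 180].

### API

Orientations are given as a 3x3 rotation matrix whose columns are the frame's x, y, z axes.
In Python, from workcell import monitor, cams, job gives the robot as it stands.
- The arm moves only by the tool drive_tool, never from a script. Its argument "motion" is a list that holds one entry, the list of rows, each a list of 4 numbers: the shift along the tool's x, y, z in units of 200 mm (1.0 is 200 mm), then the turn about the tool's z in units of pi/2 rad (1.0 is pi/2 rad). In form: [[[tx, ty, tz, spin], ...]]. A call has 1 to 20 rows; each row is the pose to reach, as a shift and turn from the pose commanded when the call began, along the tool's axes at that moment; what a row does not reach only later rows make up. A row lasts 1/8 s, in which the tool goes at most 62.5 mm and 10.7 degrees, less where a joint would pass 70% of its speed; a pose out of reach is approached as far as the arm can. A call with a number of a shift or a turn outside -1 to 1 is refused whole. A call with a gripper value outside its range is refused whole. "fingers" is the opening, from 0 (shut) to 1 (fully open), set as the call begins (left out, the last holds). The fingers move at their own pace and stop on an object; the grip force is fixed at half the most. Time passes only in rows, so rows that repeat a pose let the fingers close. It gives the time, the measured TCP pose, the force, the opening and the grip force at its end, in the units of the state.
- monitor.observe(): the state, without advancing time (a new reading comes with each control period).
- cams.snapshot(name): name is "scene" or "top"; returns (picture, depth): 400x640x3 uint8, red, green, blue; 400x640 float32, m along the optical axis (not along the pixel's ray), 0 where there is no reading.
- cams.camera_params(name): a dict with "fovy" (degrees; the focal length in pixels is half the picture's height over the tangent of half this angle, whatever the lens; pixels are square), "cx", "cy" (the principal point, pixels), "pose" (4x4, takes a point from camera to world coordinates). Camera axes: x right, y down, z forward; pixel columns grow to the right and rows downward; lengths in m; the calibration is good to about 2 mm. A picture is of the moment at which its call begins. camera_params takes no time and is no camera call.
- job.hand_in(): hands the job in; it is judged then, once.
The state is a dict: "clock": time; "q": joint angles; "qvel": joint speeds; "joint_torque": joint torques, N m; "position": TCP position; "eef_rot": TCP orientation; "ft_force": force on the tool from outside, world axes, zero at the start; "wrist_torque": the same for the moment, N m; "width": opening from 0.0 (shut) to 1.0 (fully open); "grip_force": force on a finger pad.
Only numpy, scipy, OpenCV 4.12 (cv2) and the standard library are available. Lean on these libraries where they do the work, as an engineer would, in place of code of your own. Each camera call takes 0.05 s, during which the arm holds its last target. There are 200 camera calls.

### The job

Lay the four loose wooden offcuts flat on the grading board, one on each white mark line, in order of length: the shortest on the line at the end of the fence with the green disc, then longer and longer, to the longest on the line at the end with the red square. Each lies lengthwise along its line and centred on it, with one end up to the fence (touching it or within about 10 mm of it). Leave the sanding block and the spirit level where they are.

Things in the scene. Friction and masses are not known exactly. Their poses are not given: they have to be found in the camera images.
- wood_90_mid (a point): centre (half-way up) of a loose rectangular wooden offcut, medium brown, 90 mm long x 45 mm wide x 20 mm thick, lying flat; x runs across its width, y along its length, z up
- wood_130_mid (a point): centre (half-way up) of a loose rectangular wooden offcut, pale, the thickest, 130 mm long x 40 mm wide x 38 mm thick, lying flat; x runs across its width, y along its length, z up
- wood_150_mid (a point): centre (half-way up) of a loose rectangular wooden offcut, pale, 150 mm long x 50 mm wide x 19 mm thick, lying flat; x runs across its width, y along its length, z up
- wood_200_mid (a point): centre (half-way up) of a loose rectangular wooden offcut, pale brown, the widest and longest, 200 mm long x 60 mm wide x 18 mm thick, lying flat; x runs across its width, y along its length, z up
- board: fixed plywood board, 12 mm thick, x -120 to 110 mm, y +-195 mm; dark wooden fence on its far edge. Origin on the bench below it: x towards the fence and square to it, y along it, z up. Fence's near face at x = 90 mm, 20 mm thick, its top 34 mm above the bench. Four white mark lines along x, at y = -150, -50, 50, 150 mm
- green_disc: green round disc, 28 mm across and 5 mm high, fixed on top of the fence at one end of it, y = about +172 or -172 mm of the board (either end); marks the short end of the row; origin at the centre of its underside
- red_square: red square tile, 24 mm wide and 5 mm high, fixed on top of the fence at the other end; marks the long end of the row; origin at the centre of its underside
- cork_block_mid (a point): centre of a loose brown sanding block, 68 x 110 x 30 mm (bystander)
- level_mid (a point): centre of a loose spirit level (silver top with a yellow window, red sides), standing on its edge, 24 x 229 x 42 mm (bystander)
Mind the look-alikes: they are no part of the job. What is shaped like the part that bears wood_90_mid but blue or purple is not meant.

How it is judged:
By the outcome, as a careful person would: the job done as asked, in the order asked, and still so for the second after the job is handed in, with the robot touching nothing.
It also fails if it takes over 112 s, if anything falls off the work surface, if the arm or the gripper's body presses on something with over 40 N, if the wrist force passes 120 N, or if a joint passes its speed limit or range.

## Working session

There is one attempt and no reset: what is moved stays moved. The work goes in short steps, Python scripts to look and compute and a tool call to move; the robot and the scene stay as the last step left them, time stands still between calls to the robot, and variables do not carry over. Pictures are saved under pics/ and viewed, at most 14 in all, crops included, and the job is handed in when it is done.

Besides the shell and the picture viewer there is one more tool, called after ">>>" as name(argument=value, ...) on one line, values as JSON. drive_tool: Moves the arm, as the interface text tells. Shifts and turns lie within -1 to 1; 1 stands for 200 mm of shift or pi/2 rad of turn. Its arguments: {"type":"object","properties":{"motion":{"type":"array"},"fingers":{"type":"number"}},"required":["motion"]}

```bash
mkdir -p pics; ls; python3 - <<'E'
from workcell import monitor, cams, job
import cv2, numpy as np
s=monitor.observe();print(s)
for n in("top","scene"):
    p,d=cams.snapshot(n);c=cams.camera_params(n);print(n,c)
    cv2.imwrite(f"pics/{n}0.png",p[:,:,::-1]);np.savez(f"pics/{n}0.npz",p=p,d=d)
E
```

```text
pics
{'clock': 0.0, 'q': array([-65.7483693 ,  35.28703313,  -0.72379759,  81.63889033,
         0.46335355,  63.21971458,  -2.31441763]), 'qvel': array([-0.00605416, -0.04175049,  0.01360317, -0.01505372, -0.06619604,
        0.00030011,  0.04661572]), 'joint_torque': array([-6.91763926e-04, -4.58944881e+01,  2.09159399e-01, -1.65746373e+01,
       -6.09637261e-02,  2.05730653e-02,  2.30842743e-04]), 'position': array([0.28223545, 0.58466453, 0.2175203 ]), 'eef_rot': array([[-9.00581354e-01,  4.34686183e-01, -1.07092916e-03],
       [ 4.34687502e-01,  9.00578543e-01, -2.25040542e-03],
       [-1.37643198e-05, -2.49219269e-03, -9.99996894e-01]]), 'ft_force': array([ 0.03174492, -0.13624729,  0.33072954]), 'wrist_torque': array([ 0.03303134, -0.00206921, -0.00055241]), 'grip_force': 0.0, 'width': 0.9995505922184271}
top {'fovy': 48.438730410674744, 'cx': 319.44358536482093, 'cy': 200.5687414469194, 'pose': array([[-0.0293627 , -0.98815313,  0.15063609,  0.27962146],
       [-0.99935177,  0.03216146,  0.01617665,  0.0188576 ],
       [-0.02082968, -0.15006346, -0.98845692,  1.33912747],
       [ 0.        ,  0.        ,  0.        ,  1.        ]])}
scene {'fovy': 48.94929083256031, 'cx': 325.7390087830468, 'cy': 197.45668893661602, 'pose': array([[ 0.69448269, -0.52490941,  0.49210152, -0.20783274],
       [-0.71935713, -0.52061503,  0.45987532, -0.59006842],
       [ 0.01480256, -0.67337219, -0.73915545,  1.07036013],
       [ 0.        ,  0.        ,  0.        ,  1.        ]])}
```

View pics/top0.png

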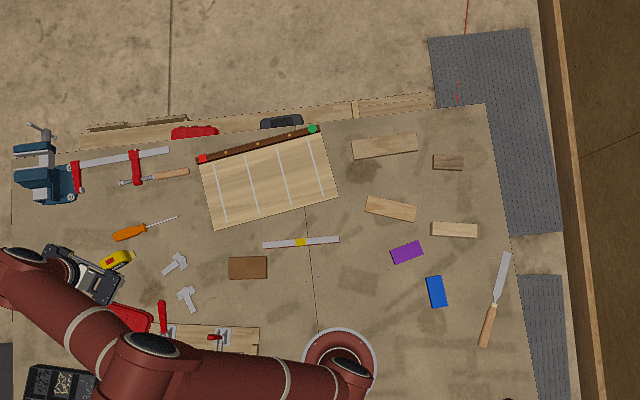

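View pics/scene0.png

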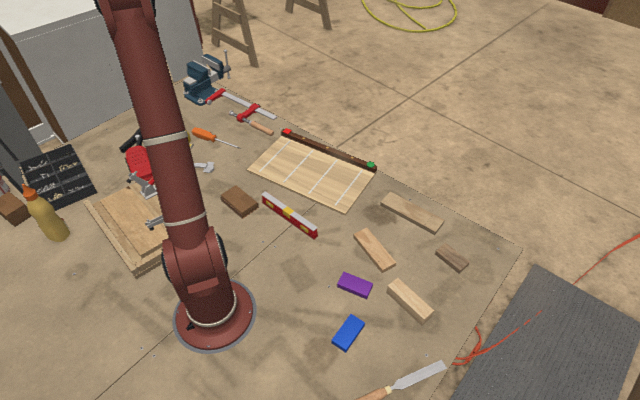

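The top view shows the board at about (268,178), with the green disc at (312,128) and the red square at (202,158). The cork block is at (248,268) and the level at (300,242).

Candidate offcuts (top view):
- **200:** (384,146), the longest and widest.
- **90:** (448,162), medium brown. The look-alikes are purple (406,252) and blue (436,291), which I rule out.
- **130 or 150:** (391,208) and (454,229). Thickness will tell them apart.

```bash
cat > h.py <<'E'
from workcell import monitor, cams, job
import cv2, numpy as np
def cloud(n,d):
    c=cams.camera_params(n);f=200/np.tan(np.radians(c["fovy"]/2))
    v,u=np.mgrid[0:400,0:640]
    P=np.stack([(u-c["cx"])/f*d,(v-c["cy"])/f*d,d],-1)
    return P@c["pose"][:3,:3].T+c["pose"][:3,3]
def proj(n,X):
    c=cams.camera_params(n);f=200/np.tan(np.radians(c["fovy"]/2))
    q=(np.asarray(X)-c["pose"][:3,3])@c["pose"][:3,:3]
    return q[...,:2]/q[...,2:]*f+[c["cx"],c["cy"]]
def rects(n,d,zmin=.009,zmax=.06):
    W=cloud(n,d);m=((W[...,2]>zmin)&(W[...,2]<zmax)&(d>0)&(W[...,0]>.2)).astype(np.uint8)
    k,l,st,_=cv2.connectedComponentsWithStats(m,connectivity=4);out=[]
    for i in range(1,k):
        if not 60<st[i,4]<12000: continue
        P=W[l==i]; z=np.median(P[:,2]); T=P[P[:,2]>z-.006]
        (x,y),(a,b),an=cv2.minAreaRect((T[:,:2]*1000).astype(np.float32))
        if a>b: a,b,an=b,a,an-90
        an=(an+90)%180   # world heading of the long axis
        out.append((x,y,z*1000,a,b,an,*(l==i).nonzero()[1][[0]],st[i,4]))
        print(n,"px",np.c_[(l==i).nonzero()].mean(0)[::-1].round(),"xy",round(x),round(y),"z",round(z*1000,1),"wl",round(a),round(b),"ang",round(an,1),"r",round(np.hypot(x,y)),"N",st[i,4])
    return out
E
python3 - <<'E'
from h import *
for n in("top","scene"):
    z=np.load(f"pics/{n}0.npz");rects(n,z["d"])
    W=cloud(n,z["d"]); hsv=cv2.cvtColor(z["p"],cv2.COLOR_RGB2HSV)
    print("bench z",np.median(W[250:280,330:380,2]) if n=="top" else "")
    for nm,m in(("green",(abs(hsv[...,0].astype(int)-65)<15)&(hsv[...,1]>150)),("red",((hsv[...,0]<6)|(hsv[...,0]>174))&(hsv[...,1]>170)&(hsv[...,2]>130))):
        mm=m&(W[...,2]>.03)&(W[...,2]<.046)&(W[...,0]>.5)
        k,l,st,ce=cv2.connectedComponentsWithStats(mm.astype(np.uint8))
        for i in range(1,k):
            if st[i,4]>8: print(n,nm,ce[i].round(),W[l==i].mean(0).round(4),st[i,4])
p=np.load("pics/top0.npz")["p"]
cv2.imwrite("pics/crop1.png",cv2.resize(p[110:260,190:490,::-1],None,fx=2.6,fy=2.6,interpolation=cv2.INTER_CUBIC))
E
```

```text
top px [266. 176.] xy 559 199 z 13.2 wl 233 390 ang 103.7 r 594 N 8721
top px [384. 145.] xy 647 -163 z 17.9 wl 63 201 ang 96.6 r 667 N 1287
top px [105. 172.] xy 602 671 z 23.1 wl 169 466 ang 95.7 r 901 N 2425
top px [448. 162.] xy 588 -352 z 20.0 wl 46 90 ang 85.8 r 685 N 471
top px [390. 208.] xy 451 -171 z 19.2 wl 51 150 ang 75.2 r 482 N 851
top px [135. 230.] xy 420 562 z 26.9 wl 30 204 ang 107.4 r 701 N 406
top px [453. 229.] xy 382 -349 z 37.8 wl 41 130 ang 84.5 r 517 N 672
top px [300. 242.] xy 359 100 z 42.4 wl 21 223 ang 93.1 r 372 N 587
top px [406. 252.] xy 320 -211 z 20.0 wl 45 91 ang 109.3 r 383 N 483
top px [123. 260.] xy 318 622 z 43.0 wl 28 62 ang 151.1 r 698 N 152
top px [175. 263.] xy 301 480 z 16.0 wl 51 78 ang 129.0 r 566 N 253
top px [248. 267.] xy 289 257 z 30.5 wl 67 109 ang 90.1 r 387 N 873
top px [435. 284.] xy 224 -288 z 20.1 wl 46 51 ang 8.0 r 365 N 278
top px [498. 285.] xy 217 -474 z 11.7 wl 24 38 ang 153.6 r 521 N 69
top px [186. 293.] xy 221 444 z 14.4 wl 37 54 ang 88.6 r 496 N 164
bench z 0.0003569230362328035
top green [312. 128.] [0.6999 0.0565 0.03
[... 656 characters left out ...]
wl 67 111 ang 91.0 r 382 N 648
scene px [289. 214.] xy 356 97 z 38.1 wl 25 226 ang 93.6 r 369 N 696
scene px [412. 212.] xy 645 -166 z 16.1 wl 65 200 ang 96.6 r 667 N 983
scene px [374. 249.] xy 449 -174 z 17.5 wl 53 152 ang 74.9 r 481 N 775
scene px [452. 257.] xy 586 -356 z 18.3 wl 49 90 ang 85.3 r 685 N 454
scene px [355. 284.] xy 318 -214 z 18.7 wl 48 90 ang 109.2 r 383 N 515
scene px [410. 300.] xy 380 -354 z 35.9 wl 44 130 ang 84.5 r 519 N 917
scene px [353. 325.] xy 222 -291 z 18.9 wl 45 49 ang 8.5 r 366 N 309
scene px [409. 379.] xy 216 -477 z 10.9 wl 22 42 ang 154.9 r 523 N 105
bench z 
scene green [370. 164.] [0.6973 0.0507 0.0384] 20
scene red [287. 131.] [0.6184 0.3868 0.0361] 30
```

View pics/crop1.png

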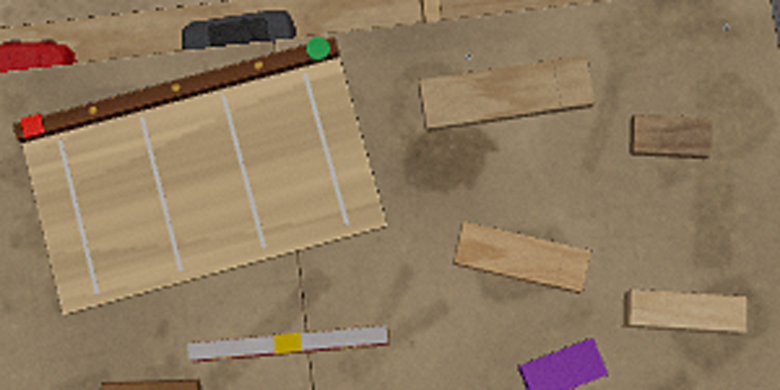

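The crop confirms my choice. The thickness readings (18, 19, 20 and 38 mm) identify all four pieces, and the green disc sits at board y ≈ -172. I'll write the planner, then move, starting with the 200 piece.

```bash
cat > go.py <<'E'
# usage: go.py x y z closing_heading_deg  (mm) -> shift/turn in tool units from the present pose
import sys; from h import *
x,y,z,h=map(float,sys.argv[1:])
s=monitor.observe();R=s["eef_rot"];p=s["position"]*1000
c=np.degrees(np.arctan2(R[1,1],R[0,1]));t=(c-h+90)%180-90
print("t",round(s["clock"],2),"p",p.round(1),"close",round(c,1),"-> move",(R.T@(np.array([x,y,z])-p)/200).round(3),"spin",round(t/90,4),"w",round(s["width"],3),"q7",s["q"][6].round(),"F",s["ft_force"].round(1))
E
sed -i 's/^import sys; //;1a import sys' go.py; python3 go.py 647 -164 220 6.6
```

```text
t 0.1 p [282.3 584.7 217.6] close 64.2 -> move [-3.269 -2.578 -0.006] spin 0.6403 w 0.998 q7 -2.0 F [-0.9 -0.1 -0.3]
```

>>> drive_tool(motion=[[[-0.1, -0.08, 0, 0.05], [-0.25, -0.2, 0, 0.15], [-0.45, -0.35, 0, 0.27], [-0.65, -0.51, 0, 0.39], [-0.85, -0.67, 0, 0.5], [-1.0, -0.79, 0, 0.6], [-1.0, -0.79, 0, 0.64]]], fingers=1.0)

```text
clock: 0.98
position: [0.396, 0.3518, 0.2187]
eef_rot: [[-0.106, 0.994, 0.001], [0.994, 0.106, -0.002], [-0.002, 0.0, -1.0]]
ft_force: [-0.6, 1.4, -0.8]
width: 1.001
grip_force: 0.0
```

```bash
python3 go.py 647 -164 150 6.6
```

```text
t 0.97 p [396.  351.8 218.7] close 6.1 -> move [-2.696  0.976  0.35 ] spin -0.006 w 1.001 q7 -30.0 F [-0.6  1.4 -0.8]
```

>>> drive_tool(motion=[[[-0.15, 0.05, 0.02, 0], [-0.4, 0.14, 0.05, 0], [-0.65, 0.23, 0.1, 0], [-0.9, 0.33, 0.12, 0]]])

```text
clock: 1.48
position: [0.4802, 0.1835, 0.1939]
eef_rot: [[-0.116, 0.993, -0.002], [0.993, 0.116, -0.0], [-0.0, -0.002, -1.0]]
ft_force: [0.4, -0.4, 0.4]
width: 1.0
grip_force: 0.0
```

>>> drive_tool(motion=[[[-0.25, 0.09, 0.03, 0], [-0.5, 0.18, 0.06, 0], [-0.75, 0.26, 0.1, 0], [-0.95, 0.34, 0.12, 0]]])

```text
clock: 1.98
position: [0.5698, 0.0016, 0.1699]
eef_rot: [[-0.114, 0.994, -0.001], [0.994, 0.114, -0.001], [-0.0, -0.002, -1.0]]
ft_force: [-0.3, 0.1, -0.3]
width: 1.001
grip_force: 0.0
```

>>> drive_tool(motion=[[[-0.25, 0.09, 0.03, 0], [-0.5, 0.18, 0.06, 0], [-0.7, 0.24, 0.1, 0], [-0.8, 0.29, 0.11, 0], [-0.8, 0.29, 0.11, 0], [-0.8, 0.29, 0.11, 0]]])

```text
clock: 2.72
position: [0.6455, -0.1463, 0.1483]
eef_rot: [[-0.117, 0.993, -0.001], [0.993, 0.117, 0.002], [0.002, -0.001, -1.0]]
ft_force: [-0.3, -0.5, 0.2]
width: 1.002
grip_force: 0.0
```

```bash
python3 go.py 646 -164 4 6.6
```

```text
t 2.73 p [ 645.5 -146.3  148.3] close 6.7 -> move [-0.089 -0.007  0.721] spin 0.0013 w 1.002 q7 27.0 F [-0.3 -0.5  0.2]
```

Descend (tips to about z = 4 mm), then close.

>>> drive_tool(motion=[[[-0.09, -0.005, 0.15, 0], [-0.09, -0.005, 0.35, 0], [-0.09, -0.005, 0.52, 0], [-0.09, -0.005, 0.64, 0], [-0.09, -0.005, 0.7, 0], [-0.09, -0.005, 0.72, 0], [-0.09, -0.005, 0.72, 0], [-0.09, -0.005, 0.72, 0]]])

```text
clock: 3.72
position: [0.6478, -0.1664, 0.0058]
eef_rot: [[-0.116, 0.993, 0.002], [0.993, 0.116, -0.001], [-0.001, 0.002, -1.0]]
ft_force: [0.4, -1.0, -0.2]
width: 0.999
grip_force: 0.0
```

>>> drive_tool(motion=[[[0, 0, 0, 0], [0, 0, 0, 0], [0, 0, 0, 0], [0, 0, 0, 0], [0, 0, 0, 0], [0, 0, 0, 0]]], fingers=0.0)

```text
clock: 4.47
position: [0.6471, -0.1662, 0.0047]
eef_rot: [[-0.115, 0.993, 0.0], [0.993, 0.115, -0.0], [-0.0, 0.0, -1.0]]
ft_force: [0.5, -0.9, 0.4]
width: 0.641
grip_force: 30.0
```

```bash
python3 go.py 646 -164 4 6.6; python3 go.py 514 343 100 -76.4
```

```text
t 4.47 p [ 647.1 -166.2    4.7] close 6.6 -> move [ 0.012 -0.004  0.003] spin 0.0003 w 0.641 q7 31.0 F [ 0.5 -0.9  0.4]
t 4.47 p [ 647.1 -166.2    4.7] close 6.6 -> move [ 2.606 -0.367 -0.477] spin 0.9226 w 0.641 q7 31.0 F [ 0.5 -0.9  0.4]
```

>>> drive_tool(motion=[[[0, 0, -0.08, 0], [0, 0, -0.22, 0], [0.05, 0, -0.38, 0], [0.2, -0.03, -0.46, 0], [0.42, -0.06, -0.48, 0], [0.67, -0.09, -0.48, 0], [0.9, -0.13, -0.48, 0]]])

```text
clock: 5.35
position: [0.6002, 0.0116, 0.1018]
eef_rot: [[-0.116, 0.993, 0.001], [0.993, 0.116, 0.001], [0.001, 0.001, -1.0]]
ft_force: [0.2, 0.5, -0.6]
width: 0.642
grip_force: 30.0
```

>>> drive_tool(motion=[[[0.25, -0.03, 0, 0], [0.5, -0.07, 0, 0], [0.75, -0.1, 0, 0], [0.9, -0.13, 0, 0]]])

```text
clock: 5.85
position: [0.5528, 0.1893, 0.1015]
eef_rot: [[-0.119, 0.993, 0.0], [0.993, 0.119, 0.002], [0.002, 0.001, -1.0]]
ft_force: [-0.6, 0.4, -2.6]
width: 0.644
grip_force: 30.0
```

>>> drive_tool(motion=[[[0.2, -0.03, 0, 0.1], [0.4, -0.05, 0, 0.2], [0.6, -0.08, 0, 0.3], [0.73, -0.1, 0, 0.42], [0.8, -0.11, 0, 0.53], [0.8, -0.11, 0, 0.64], [0.8, -0.11, 0, 0.75], [0.8, -0.11, 0, 0.86], [0.8, -0.11, 0, 0.92], [0.8, -0.11, 0, 0.92], [0.8, -0.11, 0, 0.92], [0.8, -0.11, 0, 0.92]]])

```text
clock: 7.35
position: [0.5134, 0.3418, 0.1009]
eef_rot: [[0.971, 0.24, -0.0], [0.24, -0.971, 0.001], [0.0, -0.001, -1.0]]
ft_force: [0.4, -0.1, -1.0]
width: 0.645
grip_force: 30.0
```

```bash
python3 - <<'E'
from h import *
for n in("top","scene"):
    p,d=cams.snapshot(n);cv2.imwrite(f"pics/{n}1.png",p[:,:,::-1]);rects(n,d,.07,.125)
E
python3 go.py 514 343 19 -76.4
```

```text
top px [ 40. 155.] xy 647 856 z 104.5 wl 43 104 ang 93.9 r 1073 N 212
top px [208. 158.] xy 594 353 z 114.3 wl 46 46 ang 14.0 r 691 N 210
top px [ 41. 187.] xy 539 830 z 95.1 wl 70 103 ang 120.3 r 990 N 567
top px [217. 206.] xy 462 328 z 114.3 wl 61 87 ang 13.7 r 567 N 685
top px [109. 260.] xy 318 645 z 72.8 wl 29 41 ang 122.8 r 719 N 84
scene px [52. 13.] xy 436 1839 z 106.9 wl 413 472 ang 178.7 r 1890 N 2867
scene px [213.  65.] xy 642 851 z 107.9 wl 37 111 ang 93.4 r 1066 N 159
scene px [197.  77.] xy 561 836 z 98.5 wl 87 89 ang 150.8 r 1007 N 310
scene px [267. 140.] xy 499 332 z 111.5 wl 91 180 ang 24.7 r 600 N 622
t 7.45 p [513.5 341.8 100.8] close -76.2 -> move [ 0.004 -0.005  0.409] spin 0.0028 w 0.64 q7 -80.0 F [-0.5  0.5 -1.2]
```

View pics/scene1.png

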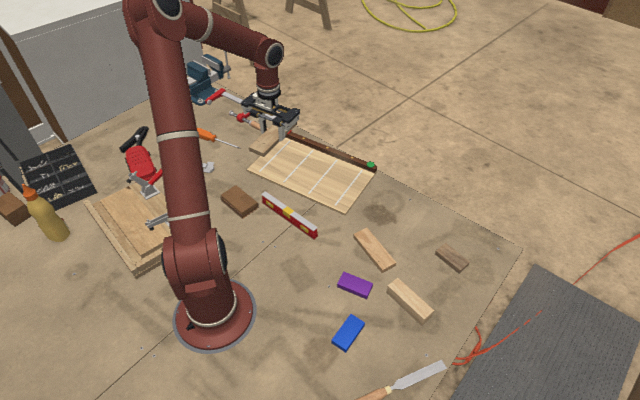

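The 200 piece is held level over the red-end line. Its near part is at top pixel (217,206) and its far end at (208,158). The camera puts its centre about 3.5 mm ahead of the TCP. Next I lower, release, lift, and check it against the board.

```bash
python3 go.py 510.6 344.4 17.5 -76.3
```

```text
t 7.45 p [513.5 341.8 100.8] close -76.2 -> move [-0.011 -0.016  0.416] spin 0.0017 w 0.64 q7 -80.0 F [-0.5  0.5 -1.2]
```

>>> drive_tool(motion=[[[-0.01, -0.015, 0.1, 0], [-0.01, -0.015, 0.22, 0], [-0.01, -0.015, 0.32, 0], [-0.01, -0.015, 0.38, 0], [-0.01, -0.015, 0.405, 0], [-0.01, -0.015, 0.415, 0], [-0.01, -0.015, 0.415, 0], [-0.01, -0.015, 0.415, 0]]])

```text
clock: 8.45
position: [0.5111, 0.3444, 0.0182]
eef_rot: [[0.971, 0.239, 0.001], [0.239, -0.971, 0.001], [0.001, -0.0, -1.0]]
ft_force: [0.0, 0.3, -1.8]
width: 0.64
grip_force: 30.0
```

>>> drive_tool(motion=[[[0, 0, 0, 0], [0, 0, 0, 0], [0, 0, 0, 0], [0, 0, 0, 0], [0, 0, 0, 0]]], fingers=1.0)

```text
clock: 9.07
position: [0.5108, 0.3442, 0.0176]
eef_rot: [[0.971, 0.239, -0.0], [0.239, -0.971, -0.0], [-0.0, 0.0, -1.0]]
ft_force: [0.3, 0.2, 0.3]
width: 0.993
grip_force: 0.0
```

>>> drive_tool(motion=[[[0, 0, -0.08, 0], [0, 0, -0.25, 0], [0, 0, -0.42, 0], [0, 0.2, -0.45, -0.1], [0, 0.45, -0.45, -0.2], [0, 0.7, -0.45, -0.3], [0, 0.95, -0.45, -0.4], [0, 0.95, -0.45, -0.5], [0, 0.95, -0.45, -0.6], [0, 0.95, -0.45, -0.68]]])

```text
clock: 10.32
position: [0.5567, 0.1591, 0.1089]
eef_rot: [[0.255, 0.967, 0.002], [0.967, -0.255, -0.0], [0.0, 0.002, -1.0]]
ft_force: [-0.2, -0.8, -1.0]
width: 1.004
grip_force: 0.0
```

```bash
python3 go.py 450 -173 100 -14.8
```

```text
t 10.32 p [556.7 159.1 108.9] close -14.8 -> move [-1.742 -0.092  0.044] spin 0.0002 w 1.004 q7 -14.0 F [-0.2 -0.8 -1. ]
```

>>> drive_tool(motion=[[[-0.15, -0.01, 0, 0], [-0.4, -0.02, 0, 0], [-0.65, -0.03, 0, 0], [-0.9, -0.05, 0, 0]]])

```text
clock: 10.82
position: [0.5002, -0.0137, 0.1089]
eef_rot: [[0.259, 0.966, 0.002], [0.966, -0.259, -0.001], [-0.0, 0.002, -1.0]]
ft_force: [1.1, -0.5, -0.0]
width: 1.0
grip_force: 0.0
```

>>> drive_tool(motion=[[[-0.25, -0.02, 0, 0], [-0.5, -0.03, 0, 0], [-0.7, -0.04, 0.02, 0], [-0.84, -0.04, 0.04, 0], [-0.84, -0.04, 0.04, 0], [-0.84, -0.04, 0.04, 0]]])

```text
clock: 11.58
position: [0.4495, -0.1709, 0.1002]
eef_rot: [[0.257, 0.966, 0.001], [0.966, -0.257, 0.0], [0.001, 0.001, -1.0]]
ft_force: [0.1, -0.2, 0.5]
width: 1.001
grip_force: 0.0
```

```bash
cat > chk.py <<'E'
# pieces on the board, in board coordinates, by each camera; board frame from fence marks + piece tops
import sys; from h import *
for n in("top","scene"):
    p,d=cams.snapshot(n);cv2.imwrite(f"pics/{n}{sys.argv[1]}.png",p[:,:,::-1])
    W=cloud(n,d)
    O=np.array([563,200.2]) if n=="top" else np.array([561.5,196.5])
    a=np.radians(13.6);e=np.array([np.cos(a),np.sin(a)]);m=np.array([-e[1],e[0]])
    B=W[...,:2]*1000-O;bx,by=B@e,B@m
    M=((W[...,2]>.022)&(W[...,2]<.06)&(bx>-150)&(bx<87)&(abs(by)<200)).astype(np.uint8)
    k,l,st,_=cv2.connectedComponentsWithStats(M,connectivity=4)
    for i in range(1,k):
        if st[i,4]<100: continue
        z=np.median(W[l==i][:,2]);q=(l==i)&(W[...,2]>z-.005)
        (x,y),(s,t),an=cv2.minAreaRect(np.c_[bx[q],by[q]].astype(np.float32))
        if s<t: s,t,an=t,s,an-90
        print(n,"board x",round(x,1),"y",round(y,1),"len",round(s),"w",round(t),"ang",round((an+90)%180-90,1),"end",round(x+s/2,1),"z",round(z*1000,1))
E
python3 chk.py 2
python3 go.py 450 -173 4 -14.8
```

```text
top board x -13.8 y 151.6 len 201 w 61 ang 0.3 end 86.5 z 30.2
scene board x -14.4 y 152.3 len 201 w 64 ang -0.1 end 86.2 z 27.7
t 11.68 p [ 449.7 -170.3  100. ] close -14.8 -> move [-0.013  0.005  0.48 ] spin -0.0002 w 0.997 q7 22.0 F [-0.4 -1.4 -0.1]
```

```bash
python3 -c "
import cv2
a=cv2.imread('pics/top2.png')[110:250,180:360];cv2.imwrite('pics/c2.png',cv2.resize(a,None,fx=4,fy=4,interpolation=cv2.INTER_CUBIC))"
```

```text
(no output)
```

View pics/c2.png

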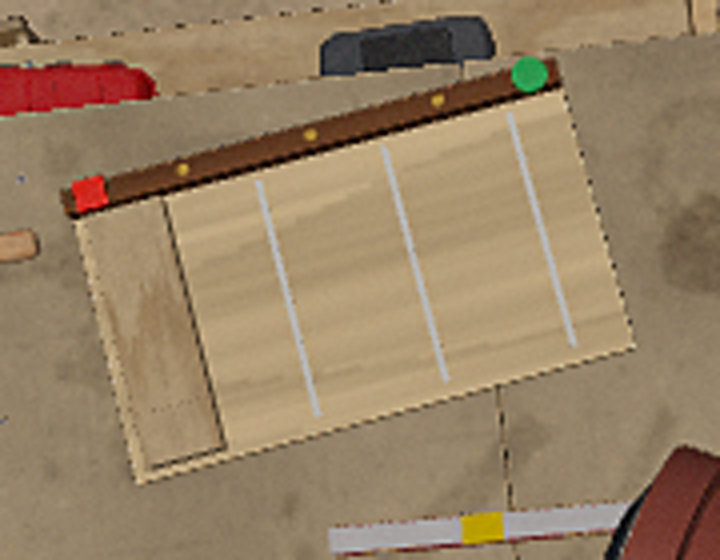

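The crop shows the 200 piece on the red-end line (crop pixel about (155,330)). It is square to the fence and its end is about 3.5 mm away; both cameras put it 2 mm or less off centre. The top camera agrees with the TCP, so I'll use it for the rest. Now the 150.

>>> drive_tool(motion=[[[0, 0.005, 0.12, 0], [0, 0.005, 0.27, 0], [0, 0.005, 0.38, 0], [0, 0.005, 0.45, 0], [0, 0.005, 0.475, 0], [0, 0.005, 0.48, 0], [0, 0.005, 0.48, 0]]])

```text
clock: 12.55
position: [0.4503, -0.1722, 0.0042]
eef_rot: [[0.258, 0.966, 0.001], [0.966, -0.258, -0.0], [-0.0, 0.001, -1.0]]
ft_force: [-0.5, -0.2, 0.0]
width: 0.998
grip_force: 0.0
```

>>> drive_tool(motion=[[[0, 0, 0, 0], [0, 0, 0, 0], [0, 0, 0, 0], [0, 0, 0, 0], [0, 0, 0, 0], [0, 0, 0, 0], [0, 0, 0, 0]]], fingers=0.0)

```text
clock: 13.42
position: [0.45, -0.1721, 0.0037]
eef_rot: [[0.258, 0.966, 0.0], [0.966, -0.258, -0.0], [-0.0, 0.0, -1.0]]
ft_force: [0.3, 0.1, 0.5]
width: 0.538
grip_force: 30.0
```

```bash
python3 go.py 562 251.4 100 -76.3
```

```text
t 13.43 p [ 450.  -172.1    3.7] close -15.0 -> move [ 2.19  -0.006 -0.482] spin 0.6814 w 0.538 q7 27.0 F [0.3 0.1 0.5]
```

>>> drive_tool(motion=[[[0, 0, -0.08, 0], [0, 0, -0.22, 0], [0.05, 0, -0.38, 0], [0.2, 0, -0.46, 0], [0.42, 0, -0.48, 0], [0.67, 0, -0.48, 0], [0.92, 0, -0.48, 0]]])

```text
clock: 14.3
position: [0.4973, 0.0071, 0.0996]
eef_rot: [[0.259, 0.966, -0.001], [0.966, -0.259, -0.0], [-0.0, -0.0, -1.0]]
ft_force: [0.6, -0.3, -0.4]
width: 0.536
grip_force: 30.0
```

>>> drive_tool(motion=[[[0.25, 0, 0, 0], [0.45, 0, 0, 0], [0.6, 0, 0, 0], [0.7, 0, 0, 0], [0.75, 0, 0, 0]]])

```text
clock: 14.92
position: [0.5359, 0.1513, 0.0993]
eef_rot: [[0.258, 0.966, -0.001], [0.966, -0.258, -0.0], [-0.001, -0.001, -1.0]]
ft_force: [0.3, -1.5, -1.5]
width: 0.536
grip_force: 30.0
```

>>> drive_tool(motion=[[[0.1, 0, 0, 0.08], [0.2, 0, 0, 0.18], [0.3, 0, 0, 0.28], [0.4, 0, 0, 0.38], [0.48, 0, 0, 0.48], [0.51, 0, 0, 0.58], [0.51, 0, 0, 0.68], [0.51, 0, 0, 0.68], [0.51, 0, 0, 0.68]]])

```text
clock: 16.05
position: [0.5625, 0.2482, 0.0997]
eef_rot: [[0.971, 0.24, -0.0], [0.24, -0.971, -0.0], [-0.0, 0.0, -1.0]]
ft_force: [-0.1, 0.7, -1.4]
width: 0.539
grip_force: 30.0
```

```bash
python3 go.py 560.7 251.1 16.7 -76.4
```

```text
t 16.05 p [562.5 248.2  99.7] close -76.1 -> move [-0.005 -0.016  0.415] spin 0.0031 w 0.539 q7 -69.0 F [-0.1  0.7 -1.4]
```

>>> drive_tool(motion=[[[-0.005, -0.015, 0.1, 0.003], [-0.005, -0.015, 0.22, 0.003], [-0.005, -0.015, 0.32, 0.003], [-0.005, -0.015, 0.38, 0.003], [-0.005, -0.015, 0.405, 0.003], [-0.005, -0.015, 0.415, 0.003], [-0.005, -0.015, 0.415, 0.003], [-0.005, -0.015, 0.415, 0.003]]])

```text
clock: 17.05
position: [0.5612, 0.2519, 0.0173]
eef_rot: [[0.972, 0.235, 0.001], [0.235, -0.972, 0.0], [0.001, -0.0, -1.0]]
ft_force: [-0.1, -0.4, -1.7]
width: 0.535
grip_force: 30.0
```

>>> drive_tool(motion=[[[0, 0, 0, 0], [0, 0, 0, 0], [0, 0, 0, 0], [0, 0, 0, 0], [0, 0, 0, 0]]], fingers=1.0)

```text
clock: 17.68
position: [0.5608, 0.2518, 0.0166]
eef_rot: [[0.972, 0.235, -0.0], [0.235, -0.972, -0.0], [-0.0, 0.0, -1.0]]
ft_force: [0.2, -0.2, -0.6]
width: 0.987
grip_force: 0.0
```

>>> drive_tool(motion=[[[0, 0, -0.08, 0], [0, 0, -0.25, 0], [0, 0, -0.42, 0], [0, 0.2, -0.45, -0.1], [0, 0.45, -0.45, -0.2], [0, 0.7, -0.45, -0.3], [0, 0.95, -0.45, -0.4], [0, 0.95, -0.45, -0.5], [0, 0.95, -0.45, -0.6], [0, 0.95, -0.45, -0.7], [0, 0.95, -0.45, -0.78]]])

```text
clock: 19.05
position: [0.6057, 0.0664, 0.1079]
eef_rot: [[0.105, 0.994, 0.001], [0.994, -0.105, -0.001], [-0.0, 0.001, -1.0]]
ft_force: [-0.7, 1.5, 0.3]
width: 0.995
grip_force: 0.0
```

```bash
python3 go.py 382 -350 100 -5.5
```

```text
t 19.05 p [605.7  66.4 107.9] close -6.0 -> move [-2.188 -0.893  0.039] spin -0.006 w 0.995 q7 2.0 F [-0.7  1.5  0.3]
```

>>> drive_tool(motion=[[[-0.14, -0.05, 0, 0], [-0.37, -0.15, 0, 0], [-0.6, -0.25, 0, 0], [-0.83, -0.34, 0, 0], [-0.98, -0.4, 0, 0]]])

```text
clock: 19.68
position: [0.5034, -0.1223, 0.108]
eef_rot: [[0.112, 0.994, 0.001], [0.994, -0.112, -0.002], [-0.002, 0.001, -1.0]]
ft_force: [0.6, 0.5, 0.0]
width: 1.0
grip_force: 0.0
```

>>> drive_tool(motion=[[[-0.23, -0.1, 0, 0], [-0.46, -0.19, 0, -0.005], [-0.69, -0.29, 0, -0.005], [-0.92, -0.38, 0, -0.005], [-0.98, -0.4, 0, -0.005]]])

```text
clock: 20.3
position: [0.4014, -0.3095, 0.108]
eef_rot: [[0.108, 0.994, 0.0], [0.994, -0.108, -0.004], [-0.004, 0.001, -1.0]]
ft_force: [0.6, 0.1, 0.6]
width: 1.002
grip_force: 0.0
```

```bash
python3 chk.py 3;python3 go.py 382 -350 6 -5.5
```

```text
top board x 11.6 y 49.9 len 150 w 50 ang -0.1 end 86.8 z 31.1
top board x -13.3 y 151.5 len 200 w 61 ang 0.0 end 87.0 z 30.3
scene board x 10.1 y 50.7 len 153 w 53 ang 0.4 end 86.8 z 29.0
t 20.4 p [ 403.1 -306.9  107.5] close -6.0 -> move [-0.225 -0.083  0.508] spin -0.0056 w 0.998 q7 45.0 F [-0.1  1.  -0. ]
```

>>> drive_tool(motion=[[[-0.12, -0.04, 0, 0], [-0.22, -0.08, 0.04, -0.005], [-0.22, -0.08, 0.15, -0.005], [-0.22, -0.08, 0.24, -0.005], [-0.22, -0.08, 0.24, -0.005]]])

```text
clock: 21.02
position: [0.3842, -0.3448, 0.0578]
eef_rot: [[0.09, 0.996, -0.002], [0.996, -0.09, 0.003], [0.003, -0.002, -1.0]]
ft_force: [-0.2, 0.7, -0.6]
width: 1.001
grip_force: 0.0
```

```bash
python3 go.py 382 -350 6 -5.5
```

```text
t 21.02 p [ 384.2 -344.8   57.8] close -5.1 -> move [-0.028 -0.008  0.259] spin 0.0039 w 1.001 q7 51.0 F [-0.2  0.7 -0.6]
```

>>> drive_tool(motion=[[[-0.02, -0.008, 0.06, 0.003], [-0.02, -0.008, 0.15, 0.003], [-0.02, -0.008, 0.22, 0.003], [-0.02, -0.008, 0.25, 0.003], [-0.02, -0.008, 0.26, 0.003], [-0.02, -0.008, 0.26, 0.003]]])

```text
clock: 21.78
position: [0.3816, -0.3514, 0.0069]
eef_rot: [[0.098, 0.995, 0.0], [0.995, -0.098, -0.0], [-0.0, 0.0, -1.0]]
ft_force: [0.1, -0.3, -0.2]
width: 0.999
grip_force: 0.0
```

>>> drive_tool(motion=[[[0, 0, 0, 0], [0, 0, 0, 0], [0, 0, 0, 0], [0, 0, 0, 0], [0, 0, 0, 0], [0, 0, 0, 0], [0, 0, 0, 0], [0, 0, 0, 0]]], fingers=0.0)

```text
clock: 22.78
position: [0.3814, -0.3512, 0.0067]
eef_rot: [[0.098, 0.995, -0.0], [0.995, -0.098, -0.0], [-0.0, -0.0, -1.0]]
ft_force: [-0.5, -0.0, -0.4]
width: 0.427
grip_force: 30.0
```

```bash
python3 go.py 595.2 156.5 100 -76.4
```

```text
t 22.77 p [ 381.4 -351.2    6.7] close -5.6 -> move [ 2.631  0.816 -0.467] spin 0.7866 w 0.427 q7 53.0 F [-0.5 -0.  -0.4]
```

>>> drive_tool(motion=[[[0, 0, -0.08, 0], [0, 0, -0.22, 0], [0.05, 0.01, -0.38, 0], [0.2, 0.06, -0.48, 0], [0.42, 0.13, -0.5, 0], [0.65, 0.2, -0.5, 0], [0.87, 0.27, -0.5, 0]]])

```text
clock: 23.65
position: [0.4527, -0.1818, 0.1078]
eef_rot: [[0.098, 0.995, 0.001], [0.995, -0.098, -0.0], [0.0, 0.001, -1.0]]
ft_force: [0.5, 0.5, -0.4]
width: 0.429
grip_force: 30.0
```

>>> drive_tool(motion=[[[0.22, 0.07, 0, 0], [0.44, 0.14, 0, 0], [0.66, 0.21, 0, 0], [0.87, 0.27, 0, 0]]])

```text
clock: 24.15
position: [0.5235, -0.0137, 0.1077]
eef_rot: [[0.097, 0.995, 0.001], [0.995, -0.097, 0.0], [0.0, 0.001, -1.0]]
ft_force: [0.1, 0.3, -0.7]
width: 0.423
grip_force: 30.0
```

>>> drive_tool(motion=[[[0.2, 0.06, 0, 0.08], [0.4, 0.12, 0, 0.18], [0.55, 0.17, 0, 0.28], [0.68, 0.21, 0, 0.38], [0.78, 0.24, 0, 0.48], [0.84, 0.26, 0, 0.58], [0.87, 0.27, 0, 0.68], [0.87, 0.27, 0, 0.78], [0.87, 0.27, 0, 0.785], [0.87, 0.27, 0, 0.785]]])

```text
clock: 25.4
position: [0.5935, 0.1526, 0.1071]
eef_rot: [[0.971, 0.24, -0.0], [0.24, -0.971, 0.0], [0.0, -0.0, -1.0]]
ft_force: [0.4, -0.3, -0.7]
width: 0.427
grip_force: 30.0
```

```bash
python3 go.py 593.3 156.1 19.5 -76.4
```

```text
t 25.4 p [593.5 152.6 107.1] close -76.1 -> move [ 0.003 -0.017  0.438] spin 0.0029 w 0.427 q7 -60.0 F [ 0.4 -0.3 -0.7]
```

>>> drive_tool(motion=[[[0.003, -0.016, 0.1, 0.003], [0.003, -0.016, 0.23, 0.003], [0.003, -0.016, 0.34, 0.003], [0.003, -0.016, 0.4, 0.003], [0.003, -0.016, 0.43, 0.003], [0.003, -0.016, 0.438, 0.003], [0.003, -0.016, 0.438, 0.003], [0.003, -0.016, 0.438, 0.003]]])

```text
clock: 26.4
position: [0.5939, 0.1558, 0.0197]
eef_rot: [[0.972, 0.233, 0.001], [0.233, -0.972, 0.0], [0.001, -0.0, -1.0]]
ft_force: [-0.2, 0.3, -0.0]
width: 0.43
grip_force: 30.0
```

>>> drive_tool(motion=[[[0, 0, 0, 0], [0, 0, 0, 0], [0, 0, 0, 0], [0, 0, 0, 0], [0, 0, 0, 0], [0, 0, 0, 0]]], fingers=1.0)

```text
clock: 27.15
position: [0.5935, 0.1557, 0.019]
eef_rot: [[0.972, 0.233, -0.0], [0.233, -0.972, -0.0], [-0.0, 0.0, -1.0]]
ft_force: [-0.8, -0.1, 0.6]
width: 0.985
grip_force: 0.0
```

>>> drive_tool(motion=[[[0, 0, -0.08, 0], [0, 0, -0.25, 0], [0, 0, -0.42, 0], [0, 0.2, -0.45, -0.1], [0, 0.45, -0.45, -0.2], [0, 0.7, -0.45, -0.3], [0, 0.95, -0.45, -0.4], [0, 0.95, -0.45, -0.5], [0, 0.95, -0.45, -0.6], [0, 0.95, -0.45, -0.7], [0, 0.95, -0.45, -0.8], [0, 0.95, -0.45, -0.8]]])

```text
clock: 28.65
position: [0.638, -0.0297, 0.1102]
eef_rot: [[0.082, 0.997, 0.001], [0.997, -0.082, -0.0], [-0.0, 0.001, -1.0]]
ft_force: [0.9, -0.2, -0.1]
width: 0.999
grip_force: 0.0
```

```bash
python3 go.py 588 -353 100 -4.2
```

```text
t 28.65 p [638.  -29.7 110.2] close -4.7 -> move [-1.631 -0.117  0.051] spin -0.0053 w 0.999 q7 12.0 F [ 0.9 -0.2 -0.1]
```

>>> drive_tool(motion=[[[-0.14, -0.01, 0, 0], [-0.38, -0.03, 0, 0], [-0.62, -0.04, 0, 0], [-0.86, -0.06, 0, 0]]])

```text
clock: 29.15
position: [0.6121, -0.2012, 0.1097]
eef_rot: [[0.082, 0.997, 0.001], [0.997, -0.082, -0.001], [-0.001, 0.001, -1.0]]
ft_force: [0.3, -0.2, -0.3]
width: 1.0
grip_force: 0.0
```

>>> drive_tool(motion=[[[-0.25, -0.02, 0, -0.005], [-0.5, -0.04, 0.02, -0.005], [-0.7, -0.05, 0.04, -0.005], [-0.77, -0.055, 0.05, -0.005], [-0.77, -0.055, 0.05, -0.005], [-0.77, -0.055, 0.05, -0.005], [-0.77, -0.055, 0.05, -0.005]]])

```text
clock: 30.02
position: [0.5903, -0.3496, 0.0992]
eef_rot: [[0.068, 0.998, 0.001], [0.998, -0.068, 0.001], [0.001, 0.001, -1.0]]
ft_force: [0.8, 0.6, 0.2]
width: 0.999
grip_force: 0.0
```

```bash
python3 chk.py 4;python3 go.py 588 -353 4 -4.2
```

```text
top board x 20.3 y -51.0 len 131 w 40 ang 0.2 end 85.6 z 49.9
top board x 11.8 y 49.9 len 150 w 50 ang 0.0 end 86.8 z 31.3
top board x -13.4 y 151.8 len 200 w 61 ang 0.7 end 86.8 z 30.1
scene board x 19.5 y -50.9 len 132 w 41 ang 0.8 end 85.4 z 47.0
t 30.12 p [ 589.8 -350.6   99.2] close -4.0 -> move [-0.013 -0.008  0.476] spin 0.0026 w 1.0 q7 38.0 F [-0.2 -0.5 -0. ]
```

All three placed pieces are good (2 mm or less off centre, gaps of about 3–5 mm). Now the 90.

>>> drive_tool(motion=[[[-0.01, -0.007, 0.12, 0.002], [-0.01, -0.007, 0.27, 0.002], [-0.01, -0.007, 0.38, 0.002], [-0.01, -0.007, 0.45, 0.002], [-0.01, -0.007, 0.47, 0.002], [-0.01, -0.007, 0.475, 0.002], [-0.01, -0.007, 0.475, 0.002]]])

```text
clock: 31.0
position: [0.5881, -0.3545, 0.005]
eef_rot: [[0.074, 0.997, 0.001], [0.997, -0.074, -0.001], [-0.001, 0.001, -1.0]]
ft_force: [-0.4, 1.1, -0.1]
width: 1.003
grip_force: 0.0
```

>>> drive_tool(motion=[[[0, 0, 0, 0], [0, 0, 0, 0], [0, 0, 0, 0], [0, 0, 0, 0], [0, 0, 0, 0], [0, 0, 0, 0], [0, 0, 0, 0], [0, 0, 0, 0]]], fingers=0.0)

```text
clock: 32.0
position: [0.5876, -0.3541, 0.004]
eef_rot: [[0.074, 0.997, -0.0], [0.997, -0.074, -0.0], [-0.0, -0.0, -1.0]]
ft_force: [-0.1, -0.0, 0.6]
width: 0.479
grip_force: 30.0
```

```bash
python3 go.py 638.2 64 100 -76.4
```

```text
t 32.0 p [ 587.6 -354.1    4. ] close -4.3 -> move [ 2.103  0.097 -0.48 ] spin 0.8016 w 0.479 q7 40.0 F [-0.1 -0.   0.6]
```

>>> drive_tool(motion=[[[0, 0, -0.08, 0], [0, 0, -0.22, 0], [0.05, 0, -0.38, 0], [0.2, 0.01, -0.48, 0], [0.42, 0.02, -0.5, 0], [0.65, 0.03, -0.5, 0], [0.9, 0.04, -0.5, 0]]])

```text
clock: 32.88
position: [0.6093, -0.1744, 0.1056]
eef_rot: [[0.075, 0.997, 0.002], [0.997, -0.075, -0.001], [-0.001, 0.002, -1.0]]
ft_force: [0.6, 0.9, -0.1]
width: 0.48
grip_force: 30.0
```

>>> drive_tool(motion=[[[0.24, 0.01, 0, 0], [0.45, 0.02, 0, 0], [0.6, 0.03, 0, 0.02], [0.7, 0.035, 0, 0.08]]])

```text
clock: 33.38
position: [0.6267, -0.0336, 0.1052]
eef_rot: [[0.199, 0.98, 0.001], [0.98, -0.199, 0.001], [0.002, 0.001, -1.0]]
ft_force: [-0.5, 0.5, -1.2]
width: 0.482
grip_force: 29.9
```

```bash
python3 go.py 636.3 63.6 107 -76.4
```

```text
t 33.38 p [626.7 -33.6 105.2] close -11.5 -> move [ 0.486 -0.05  -0.008] spin 0.7214 w 0.482 q7 8.0 F [-0.5  0.5 -1.2]
```

>>> drive_tool(motion=[[[0.12, -0.01, 0, 0.1], [0.24, -0.02, 0, 0.2], [0.34, -0.03, 0, 0.3], [0.42, -0.04, 0, 0.4], [0.46, -0.05, 0, 0.5], [0.48, -0.05, 0, 0.6], [0.48, -0.05, 0, 0.7], [0.48, -0.05, 0, 0.72], [0.48, -0.05, 0, 0.72], [0.48, -0.05, 0, 0.72]]])

```text
clock: 34.62
position: [0.6356, 0.0599, 0.1044]
eef_rot: [[0.971, 0.239, 0.0], [0.239, -0.971, 0.0], [0.0, -0.0, -1.0]]
ft_force: [0.1, -0.6, -0.8]
width: 0.476
grip_force: 30.0
```

```bash
python3 go.py 636.3 63.6 16.8 -76.4
```

```text
t 34.62 p [635.6  59.9 104.4] close -76.2 -> move [ 0.008 -0.017  0.438] spin 0.0023 w 0.476 q7 -53.0 F [ 0.1 -0.6 -0.8]
```

>>> drive_tool(motion=[[[0.007, -0.016, 0.1, 0.003], [0.007, -0.016, 0.23, 0.003], [0.007, -0.016, 0.34, 0.003], [0.007, -0.016, 0.4, 0.003], [0.007, -0.016, 0.43, 0.003], [0.007, -0.016, 0.438, 0.003], [0.007, -0.016, 0.438, 0.003], [0.007, -0.016, 0.438, 0.003]]])

```text
clock: 35.62
position: [0.6366, 0.0634, 0.0172]
eef_rot: [[0.972, 0.233, 0.001], [0.233, -0.972, 0.0], [0.001, 0.0, -1.0]]
ft_force: [-0.7, 0.8, -0.9]
width: 0.484
grip_force: 30.0
```

>>> drive_tool(motion=[[[0, 0, 0, 0], [0, 0, 0, 0], [0, 0, 0, 0], [0, 0, 0, 0], [0, 0, 0, 0], [0, 0, 0, 0]]], fingers=1.0)

```text
clock: 36.38
position: [0.6361, 0.0634, 0.0164]
eef_rot: [[0.972, 0.233, -0.0], [0.233, -0.972, -0.0], [-0.0, 0.0, -1.0]]
ft_force: [1.0, 0.4, -0.6]
width: 0.992
grip_force: 0.0
```

>>> drive_tool(motion=[[[0, 0, -0.08, 0], [0, 0, -0.25, 0], [0, 0, -0.42, 0], [0, 0.2, -0.5, 0], [0, 0.45, -0.5, 0], [0, 0.7, -0.5, 0], [0, 0.95, -0.5, 0], [0, 1.0, -0.5, 0]]])

```text
clock: 37.38
position: [0.6821, -0.1376, 0.1182]
eef_rot: [[0.974, 0.226, 0.001], [0.226, -0.974, -0.005], [0.0, 0.005, -1.0]]
ft_force: [-0.7, 0.8, 0.5]
width: 0.996
grip_force: 0.0
```

>>> drive_tool(motion=[[[0, 0.2, 0, 0], [0, 0.45, 0, 0], [0, 0.6, 0, 0], [0, 0.7, 0, 0], [0, 0.7, 0, 0], [0, 0.7, 0, 0], [0, 0.7, 0, 0]]])

```text
clock: 38.25
position: [0.7159, -0.2648, 0.1167]
eef_rot: [[0.972, 0.235, 0.0], [0.235, -0.972, 0.001], [0.001, -0.001, -1.0]]
ft_force: [0.6, -0.5, 0.1]
width: 1.002
grip_force: 0.0
```

```bash
python3 chk.py 5; python3 - <<'E'
from h import *
p,d=cams.snapshot("top");rects("top",d)
a=cv2.imread('pics/top5.png')[100:300,180:500];cv2.imwrite('pics/c5.png',cv2.resize(a,None,fx=2.5,fy=2.5,interpolation=cv2.INTER_CUBIC))
E
```

```text
top board x 40.4 y -150.8 len 91 w 45 ang -1.3 end 85.7 z 32.4
top board x 19.8 y -51.0 len 131 w 40 ang 0.2 end 85.2 z 50.0
top board x 11.3 y 49.7 len 150 w 50 ang 0.1 end 86.3 z 31.4
top board x -13.5 y 151.4 len 201 w 62 ang 0.1 end 87.0 z 30.2
scene board x 11.5 y 38.9 len 151 w 30 ang 0.1 end 86.9 z 29.0
scene board x 18.8 y -50.5 len 133 w 42 ang 1.7 end 85.5 z 47.0
scene board x 39.8 y -150.3 len 92 w 46 ang -0.2 end 86.0 z 29.9
top px [262. 176.] xy 560 199 z 18.2 wl 234 389 ang 103.6 r 594 N 8562
top px [105. 172.] xy 598 670 z 23.0 wl 168 463 ang 94.6 r 898 N 2434
top px [135. 230.] xy 418 569 z 27.1 wl 31 190 ang 107.8 r 706 N 408
top px [296. 242.] xy 358 113 z 42.4 wl 21 197 ang 93.2 r 375 N 517
top px [406. 252.] xy 320 -211 z 20.0 wl 45 90 ang 109.1 r 383 N 477
top px [122. 261.] xy 310 632 z 43.2 wl 29 81 ang 142.2 r 704 N 174
top px [175. 263.] xy 301 480 z 15.4 wl 52 81 ang 129.4 r 566 N 254
top px [248. 267.] xy 288 257 z 30.3 wl 67 109 ang 90.6 r 386 N 870
top px [499. 283.] xy 224 -476 z 11.3 wl 23 55 ang 156.7 r 526 N 90
top px [ 72. 291.] xy 229 775 z 21.4 wl 43 115 ang 43.8 r 808 N 397
top px [435. 284.] xy 223 -288 z 20.2 wl 45 51 ang 8.7 r 364 N 275
top px [185. 293.] xy 221 444 z 14.0 wl 37 52 ang 89.2 r 496 N 168
```

View pics/c5.png

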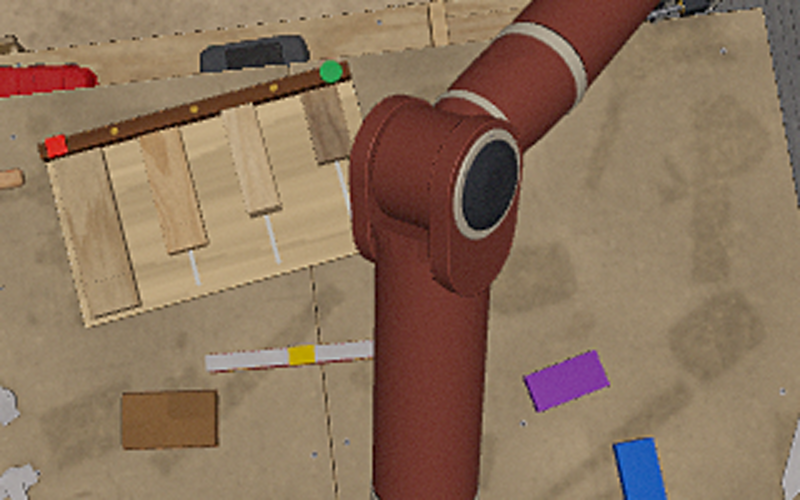

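The final crop shows the four pieces in order: the 200 by the red square (crop 95,240), then the 150, the 130, and the 90 by the green disc (crop 325,125). Each is on its line, 1.5 mm or less off centre, with a fence gap of about 3–5 mm. The sanding block and level haven't moved, so I'm handing in.

```bash
python3 -c "
from workcell import job
print(job.hand_in())"
```

```text
the job is handed in; nothing more can be done
None
```

The job is handed in: all four offcuts lie on their mark lines in length order (90 mm at the green disc, 200 mm at the red square), within about 1.5 mm of centre and 3–5 mm of the fence, after about 38 s of robot time; the sanding block and spirit level were left where they were.

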